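# Feel for the amplifier's release notch and pop its cover

### The arm

A 7-joint arm with a two-finger parallel gripper is mounted at the origin on the work surface. World frame = base frame: x ahead of the robot, y to its left, z up, the work surface at z = 0. Lengths are in m, angles in rad, forces in N, time in s.
With the tool pointing down it reaches from about 0.425 to 0.875 m from the base axis. Payload 8.4 kg.
Tool frame: the origin (TCP) lies midway between the tips of the shut fingers; the grasp point (between the pads) lies 19 mm behind it; z points along the fingers, x is the direction in which the jaws open and shut, and the axes are right-handed (so a half turn about z gives the same grasp; the last joint's range is limited). The gripper opens to 87 mm and grips with 3 to 60 N. Pads are 19 mm wide; open, the fingers measure 117 mm over their backs; the gripper's body (75 mm by 190 mm) begins 51 mm behind the grasp point.
Start: joints at [-1.415, 0.333, 0.04, 1.465, -0.013, 1.343, -0.059], TCP at [0.164, 0.629, 0.185] pointing down, gripper open.
Joint ranges: [-2.58, 2.58], [-0.38, 2.09], [-1.3, 1.39], [0.25, 2.4], [-1.5, 4.64], [0.08, 2.09], [-2.65, 2.65]. Speed limits (rad/s): [2.22, 2.22, 2.79, 2.79, 3.14, 3.14, 3.14].

### API

Orientations are given as a unit quaternion [x, y, z, w].
In Python, from plant import observe, grab_frame, camera_info, manip gives the robot as it stands.
- The arm moves only by the shell command python3 -m inch 'ROWS' [FORCE]. ROWS is JSON, a list that holds one entry, the list of rows, each a list of 5 numbers: the gripper command: -1 is shut, 1 is fully open, values between are in proportion, then the shift along the tool's x, y, z each as a share of 0.75 m, from -1 to 1, then the turn about the tool's z as a share of 90 degrees, from -1 to 1. A call has 1 to 12 rows; each row is the pose to reach, as a shift and turn from the pose commanded when the call began, along the tool's axes at that moment; what a row does not reach only later rows make up. A row lasts 1/8 s, in which the tool goes at most 62.5 mm and 10.7 degrees, less where a joint would pass 70% of its speed; a pose out of reach is approached as far as the arm can. A call with a number of a shift or a turn outside -1 to 1 is refused whole. A call with a gripper value outside its range is refused whole. The fingers move at their own pace and stop on an object; FORCE is the grip in N (left out, the last holds). Time passes only in rows, so rows that repeat a pose let the fingers close. It gives the time, the measured TCP pose, the force and the opening at its end, in the units of the state.
- observe(): the state, without advancing time (a new reading comes with each control period).
- grab_frame(name): name is "scene" or "top" or "wrist"; returns the picture (420x560x3 uint8, blue, green, red); there is no depth.
- camera_info(name): a dict with "fovy" (degrees; the focal length in pixels is half the picture's height over the tangent of half this angle, whatever the lens; pixels are square), "cx", "cy" (the principal point, pixels), "extrinsics" (4x4, takes a point from camera to world coordinates). Camera axes: x right, y down, z forward; pixel columns grow to the right and rows downward; lengths in m; the calibration is good to about 2 mm. The wrist camera is an equidistant fisheye: a pixel r from the principal point sees the ray r / f radians off the axis. A picture is of the moment at which its call begins: read the wrist's pose just before it. camera_info takes no time and is no camera call; for the wrist camera it gives the pose at the moment of the call.
- manip.hand_in(): hands the job in, once; it reports no verdict.
The state is a dict: "clock": time; "q": joint angles; "joint_vel": joint speeds; "joint_torque": joint torques, N m; "ee_pos": TCP position; "ee_rot": TCP orientation; "contact_force": force on the tool from outside, world axes, zero at the start; "moment": the same for the moment, N m; "finger_gap": finger opening in m.
Only numpy, scipy, OpenCV 4.12 (cv2) and the standard library are available. Lean on these libraries where they do the work, as an engineer would, in place of code of your own. Each camera call takes 0.05 s, during which the arm holds its last target. There are 200 camera calls.

### The job

The amplifier's cover is released by a notch hidden somewhere in the aluminium bar along the top of its front edge, the long edge nearest the robot. With the fingers shut, first feel lightly along the top of that edge to find the notch, then press down inside it until the catch is fully home and the cover stands ajar, and move clear. Do not press or pry at the cover itself, pick nothing up, and leave everything else on the bench where it is.

Things in the scene. Friction and masses are not known exactly. Their poses are not given: they have to be found in the camera images.
- case: Rack amplifier, a flat aluminium and grey box fixed to the bench, 280 mm deep (its x), 430 mm wide (its y), 100 mm high. Origin at the centre of its underside; x points from front to rear, y along the front edge, z up. The front has knobs, meters and handles, lower than 65 mm, reaching out at most 22 mm.
- edge (a point): Middle of the top face of the front edge bar (122 mm in front of the case's origin, 100 mm up; axes as the case's). The bar is 36 mm deep in x and runs 215 mm to each side along y, its top flat and level but for one notch, whose centre lies within 63 mm either way of this point, different each time. Behind it: a 10 mm fixed strip of the same height, then the cover.
- catch (a joint): Travel (m) of the catch, an aluminium plate that floors the notch: 0 as found, 12 mm below the bar's top; 0.009 fully down, 21 mm below. Moves straight down, takes 7 to 10 N, stays where left, raises the cover. The notch is a gap in the bar 50 mm long in y, across the bar's whole depth: open above and in front, walled at its rear and ends.
- cover: Grey perforated cover plate, 220 mm by 404 mm, 7 mm thick, let in flush in the top of the case behind the edge bar. Hinged at its rear; origin on the hinge line, 130 mm behind the case's origin at its top. It tilts 0.01 rad per mm of catch travel: 0.09 rad when the catch is home, its front edge then 20 mm up.
- adapter_mid (a point): Middle (13 mm up) of a loose brass coaxial adapter, 22 mm across and 26 mm high, standing on the front edge bar near its right (-y) end, at least 170 mm from the bar's middle. To be left alone.
- driver_grip (a point): Middle of the handle of a blue screwdriver, 170 mm long, lying on the bench in front of the amplifier. To be left alone.
- morse_key: Loose morse key, 100 by 70 mm, 42 mm high, on the bench in front of the amplifier; origin under its centre. To be left alone.
- spray: Loose spray can, 52 mm across, 170 mm high, beside the amplifier's right end (-y); origin under its centre. To be left alone.
- flux: Loose small jar, 40 mm across, 50 mm high, beside the left end (+y); origin under its centre. To be left alone.
- spool: Loose metal spool, 56 mm across, 42 mm high, beside the left end (+y); origin under its centre. To be left alone.
- mouse: Loose black computer mouse, 110 by 60 mm, 28 mm high, to the right (-y); origin under its centre. To be left alone.

How it is judged:
By the outcome, as a careful person would: the job done as asked, in the order asked, and still so for the second after the job is handed in, with the robot touching nothing.
It also fails if it takes over 51 s, if anything falls off the work surface, if the arm or the gripper's body presses on something with over 40 N, if the wrist force passes 120 N, or if a joint passes its speed limit or range.

## Working session

There is one attempt and no reset: what is moved stays moved. The work goes in short steps, Python scripts to look and compute and a shell command to move; the robot and the scene stay as the last step left them, time stands still between calls to the robot, and variables do not carry over. Pictures are saved under pics/ and viewed, about 8 in all and at most 12, crops included, and the job is handed in when it is done.

```bash
mkdir -p pics; ls; python3 - <<'E'
from plant import observe, grab_frame, camera_info
import cv2,numpy as np
s=observe();print(s)
np.set_printoptions(precision=4,suppress=True)
for n in("scene","top"):
    i=camera_info(n);print(n,i)
    cv2.imwrite(f"pics/{n}0.png",grab_frame(n))
E
```

```text
pics
{'clock': 0.0, 'q': array([-1.4151941 ,  0.33392608,  0.03986036,  1.46627489, -0.01341148,
        1.34332129, -0.05847129]), 'joint_vel': array([-0.00062305, -0.00024754,  0.0002911 ,  0.00026529, -0.00060912,
        0.00025854,  0.00055918]), 'joint_torque': array([ 6.46326807e-04, -6.56348276e+01,  1.33597691e+00, -4.03813469e+01,
       -5.96662704e-02,  4.46402770e-02,  1.40886955e-04]), 'ee_pos': array([0.16371904, 0.62848261, 0.18444757]), 'ee_rot': array([ 7.91211828e-01,  6.11541619e-01, -6.27190368e-04,  5.46473588e-04]), 'contact_force': array([-0.71368737,  0.10142338, -0.38149661]), 'moment': array([-0.01287183,  0.0077248 ,  0.01864973]), 'finger_gap': 0.08659031312610295}
scene {'fovy': 48.741329482249625, 'cx': 279.35365180750847, 'cy': 205.03288663819316, 'extrinsics': array([[-0.366 ,  0.7144, -0.5964,  1.2678],
       [ 0.9305,  0.2727, -0.2444,  0.2786],
       [-0.012 , -0.6444, -0.7646,  0.9603],
       [ 0.    ,  0.    ,  0.    ,  1.    ]])}
top {'fovy': 57.60601971821892, 'cx': 281.8736082237918, 'cy': 205.54343545297914, 'extrinsics': array([[ 0.1092, -0.9738,  0.1997,  0.4092],
       [-0.994 , -0.1061,  0.026 , -0.0045],
       [-0.0041, -0.2013, -0.9795,  1.0128],
       [ 0.    ,  0.    ,  0.    ,  1.    ]])}
```

View pics/scene0.png

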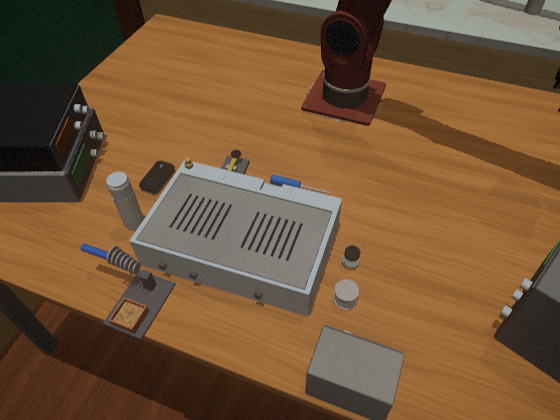

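View pics/top0.png

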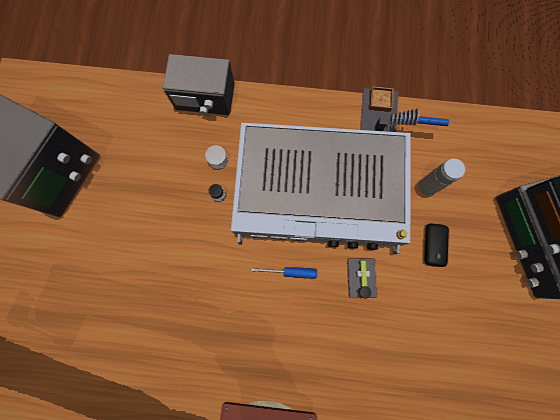

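The two views show the amplifier with its front edge bar towards the robot: top view cols 235–410, rows 215–243. The adapter is at about (402,234). Faint rectangles are visible on the bar near cols 282–358. I'll zoom in.

```bash
python3 - <<'E'
import cv2,numpy as np
a=cv2.imread("pics/top0.png")[110:260,225:420]; b=cv2.imread("pics/scene0.png")[150:220,130:350]
a=cv2.resize(a,None,fx=4,fy=4,interpolation=cv2.INTER_CUBIC)[:600]
cv2.imwrite("pics/c1.png",a)
cv2.imwrite("pics/c2.png",cv2.resize(b,None,fx=3.6,fy=3.6,interpolation=cv2.INTER_CUBIC))
E
```

```text
(no output)
```

View pics/c1.png

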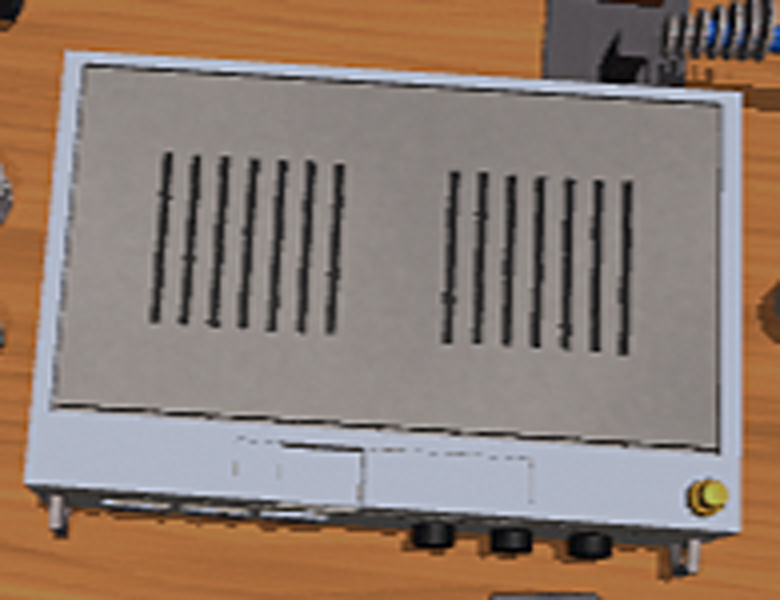

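View pics/c2.png

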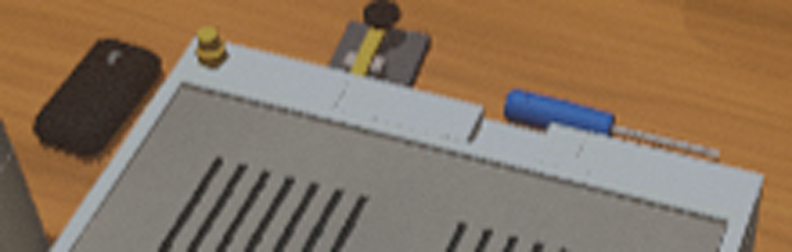

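The zoomed views show the notch already. Its ends are at crop-1 x≈280 and 362, in the rear wall near y≈445. In the scene crop they're at x≈475 and 548. The other thin lines are scribed decoys. Next I'll compute the case pose and the notch position in world coordinates.

```bash
cat > h.py <<'E'
import numpy as np
from plant import camera_info
def cast(name,u,v,z):
    c=camera_info(name);f=210/np.tan(np.radians(c["fovy"])/2);E=np.array(c["extrinsics"])
    d=E[:3,:3]@[(u-c["cx"])/f,(v-c["cy"])/f,1];o=E[:3,3]
    return o+d*(z-o[2])/d[2]
E
python3 - <<'E'
from h import *
np.set_printoptions(precision=4,suppress=True)
t=lambda x,y,z=.1:cast("top",225+x/4-.4,110+y/4-.4,z)
s=lambda x,y,z=.1:cast("scene",130+x/3.6-.4,150+y/3.6-.4,z)
FL,FR,RL,RR=t(25,485),t(740,530),t(66,51),t(742,92)
print(FL,FR,RL,RR,[np.linalg.norm(a-b) for a,b in((FL,FR),(RL,RR),(FL,RL),(FR,RR))])
y=(FL-FR+RL-RR);y/=np.linalg.norm(y);x=np.array([y[1],-y[0],0]);C=(FL+FR+RL+RR)/4
e=C-.122*x;print("yaw",np.degrees(np.arctan2(x[1],x[0])),"C",C,"edge",e)
L=lambda p:((p-e)@x,(p-e)@y)
print("notch top L,R",L(t(280,443)),L(t(362,449)))
print("scene: FR,FL,ends",[np.round(L(p),4) for p in(s(200,37),s(763,177),s(475,110),s(472,140),s(548,127),s(545,155))])
print("adapter",L(t(712,495,.126)))
for k in(280,321,362):print(k)
E
```

```text
[0.5202 0.1351 0.1   ] [ 0.5398 -0.2934  0.1   ] [0.7998 0.147  0.1   ] [ 0.8183 -0.2829  0.1   ] [np.float64(0.42898074469843767), np.float64(0.4303250272861917), np.float64(0.2798851494544259), np.float64(0.2787263294893735)]
yaw 2.540620927983553 C [ 0.6695 -0.0735  0.1   ] edge [ 0.5476 -0.079   0.1   ]
notch top L,R (np.float64(0.017508955157374693), np.float64(0.06335992100785554)) (np.float64(0.01703125256769644), np.float64(0.013688396370390635))
scene: FR,FL,ends [array([-0.0167, -0.2078]), array([-0.0142,  0.2184]), array([-0.0112,  0.0104]), array([0.0162, 0.0184]), array([-0.012 ,  0.0646]), array([0.0135, 0.0711])]
adapter (np.float64(-0.0012833165056689412), np.float64(-0.18929452858614162))
280
321
362
```

Notch centre estimate: about +38 mm along the bar from the edge midpoint, near world (0.546, −0.041). Both views agree to within a few mm. I'll shut the fingers, align the jaws with the bar and move above its +y side. From there I'll feel along towards the notch.

```bash
python3 -m inch '[[[-1,-0.055,0.058,0,-0.04],[-1,-0.13,0.14,0,-0.1],[-1,-0.21,0.22,0,-0.19],[-1,-0.29,0.305,0,-0.19],[-1,-0.37,0.39,0,-0.19],[-1,-0.44,0.47,0,-0.19],[-1,-0.52,0.55,0,-0.19],[-1,-0.59,0.62,0,-0.19],[-1,-0.635,0.67,0,-0.19],[-1,-0.655,0.693,0,-0.19],[-1,-0.655,0.693,0,-0.19],[-1,-0.655,0.693,0,-0.19]]]' 20; python3 -m inch '[[[-1,0,0,0,0],[-1,0,0,0,0]]]'; python3 - <<'E'
from plant import observe
print(observe())
E
```

```text
clock: 1.6
ee_pos: [0.5439, 0.0188, 0.1853]
ee_rot: [0.693, 0.721, -0.0, 0.0]
contact_force: [-1.0, 0.5, -0.8]
finger_gap: 0.0005
clock: 1.85
ee_pos: [0.5424, 0.0235, 0.185]
ee_rot: [0.691, 0.723, -0.0, -0.0]
contact_force: [0.5, 0.1, 0.1]
finger_gap: 0.0007
{'clock': 1.85, 'q': array([-0.67902759,  0.11843172,  0.60707468,  1.75239879, -0.07039412,
        1.29340357,  1.55923286]), 'joint_vel': array([-0.01299122, -0.01001861, -0.01022732,  0.00386123,  0.00075555,
       -0.00017064,  0.00413165]), 'joint_torque': array([  1.33262794, -39.92880106,   4.06788558, -39.93924379,
         0.18249771,   0.05240006,   0.04689065]), 'ee_pos': array([0.54242691, 0.02349089, 0.18497184]), 'ee_rot': array([ 6.91269830e-01,  7.22596548e-01, -2.79776641e-04, -4.15760063e-04]), 'contact_force': array([0.53402429, 0.13018889, 0.1023722 ]), 'moment': array([-0.00979439, -0.02083488,  0.00364279]), 'finger_gap': 0.0007079319471772116}
```

```bash
python3 -m inch '[[[-1,0,0,0.04,0],[-1,0,0,0.08,0],[-1,0,0,0.1,0],[-1,0,0,0.1,0],[-1,0,0,0.1,0]]]'; for i in 1 ; do python3 -m inch '[[[-1,0,0,0.002,0],[-1,0,0,0.004,0],[-1,0,0,0.004,0]]]'; done
```

```text
clock: 2.48
ee_pos: [0.5436, 0.0229, 0.1115]
ee_rot: [0.691, 0.722, 0.001, 0.0]
contact_force: [-0.2, 1.1, 0.1]
finger_gap: 0.0005
clock: 2.85
ee_pos: [0.543, 0.0226, 0.1075]
ee_rot: [0.692, 0.722, 0.0, 0.0]
contact_force: [-0.5, -0.8, 1.0]
finger_gap: 0.0006
```

```bash
python3 -m inch '[[[-1,0,0,0.001,0],[-1,0,0,0.002,0],[-1,0,0,0.002,0]]]';
```

```text
clock: 3.22
ee_pos: [0.5429, 0.0226, 0.1058]
ee_rot: [0.692, 0.722, -0.0, -0.0]
contact_force: [-0.0, -0.2, 0.9]
finger_gap: 0.0002
```

```bash
for i in 1; do python3 -m inch '[[[-1,0,0,0.002,0],[-1,0,0,0.004,0],[-1,0,0,0.004,0]]]'; done
```

```text
clock: 3.6
ee_pos: [0.5428, 0.0225, 0.1027]
ee_rot: [0.692, 0.722, -0.0, -0.0]
contact_force: [-0.2, -0.2, 0.7]
finger_gap: 0.0001
```

```bash
python3 -m inch '[[[-1,0,0,0.001,0],[-1,0,0,0.0013,0],[-1,0,0,0.0013,0]]]'
```

```text
clock: 3.98
ee_pos: [0.543, 0.0225, 0.1019]
ee_rot: [0.692, 0.722, -0.0, 0.0]
contact_force: [-0.5, -0.0, -0.7]
finger_gap: 0.0003
```

```bash
python3 -m inch '[[[-1,0,0,0.001,0],[-1,0,0,0.0013,0],[-1,0,0,0.0013,0]]]'
```

```text
clock: 4.35
ee_pos: [0.5429, 0.0226, 0.1009]
ee_rot: [0.692, 0.722, -0.0, -0.0]
contact_force: [0.3, 0.2, -0.8]
finger_gap: 0.0002
```

```bash
python3 -m inch '[[[-1,0,0,0.0007,0],[-1,0,0,0.0007,0]]]'; python3 -m inch '[[[-1,0,0,0.0007,0],[-1,0,0,0.0007,0]]]'
```

```text
clock: 4.6
ee_pos: [0.5429, 0.0226, 0.1003]
ee_rot: [0.692, 0.722, -0.0, -0.0]
contact_force: [-0.1, 0.5, 0.5]
finger_gap: 0.0005
clock: 4.85
ee_pos: [0.5429, 0.0225, 0.0998]
ee_rot: [0.692, 0.722, -0.0, 0.0]
contact_force: [-0.1, -0.4, -0.5]
finger_gap: 0.0003
```

```bash
python3 -m inch '[[[-1,0,0,0.0007,0],[-1,0,0,0.0007,0]]]'
```

```text
clock: 5.1
ee_pos: [0.5429, 0.0226, 0.0993]
ee_rot: [0.692, 0.722, -0.0, -0.0]
contact_force: [-0.8, 0.3, -0.7]
finger_gap: 0.0004
```

```bash
python3 -m inch '[[[-1,0,0,0.0007,0],[-1,0,0,0.0007,0]]]'
```

```text
clock: 5.35
ee_pos: [0.5429, 0.0226, 0.0988]
ee_rot: [0.692, 0.722, -0.0, -0.0]
contact_force: [-0.6, 0.3, 0.2]
finger_gap: 0.0006
```

```bash
python3 -m inch '[[[-1,0,0,0.0007,0],[-1,0,0,0.0007,0]]]'
```

```text
clock: 5.6
ee_pos: [0.5429, 0.0226, 0.0982]
ee_rot: [0.692, 0.722, -0.0, -0.0]
contact_force: [0.1, 0.6, 0.7]
finger_gap: 0.0004
```

```bash
python3 -m inch '[[[-1,0,0,0.0007,0],[-1,0,0,0.0007,0]]]'
```

```text
clock: 5.85
ee_pos: [0.5429, 0.0226, 0.0977]
ee_rot: [0.692, 0.722, -0.0, -0.0]
contact_force: [0.0, 0.0, -0.1]
finger_gap: 0.0005
```

Still no contact 2 mm below the expected height, so I'll look.

```bash
python3 - <<'E'
from plant import grab_frame
import cv2,numpy as np
a=grab_frame("scene")[100:240,180:380]; w=grab_frame("wrist")
cv2.imwrite("pics/s1.png",cv2.resize(a,None,fx=4,fy=4,interpolation=cv2.INTER_CUBIC))
cv2.imwrite("pics/w1.png",w)
E
```

```text
(no output)
```

View pics/s1.png

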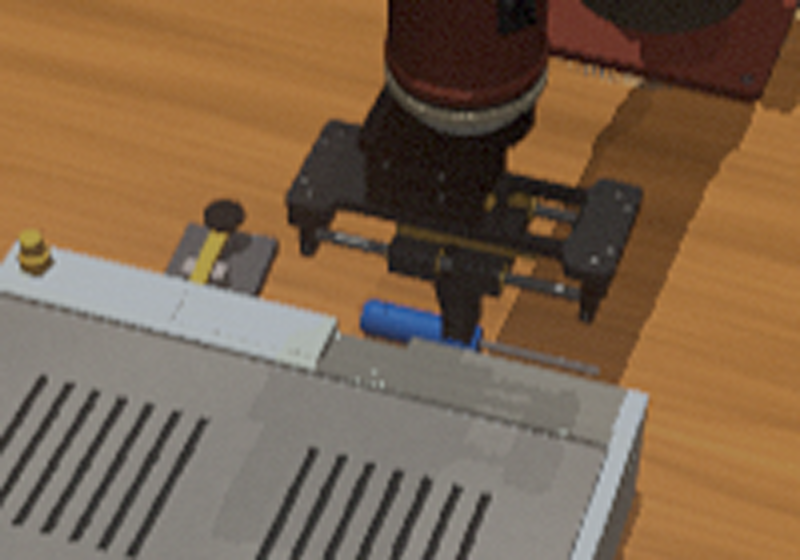

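View pics/w1.png

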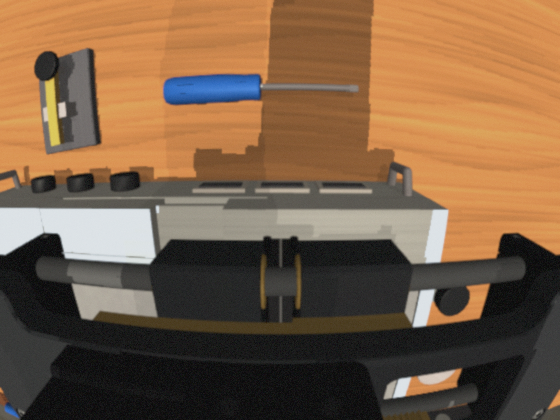

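The scene crop shows the finger tip at about (460,345), right at the bar's front edge. I'll project the TCP and bar edges into both views to compare.

```bash
python3 - <<'E'
from h import *
from plant import observe
np.set_printoptions(precision=4,suppress=True)
p=observe()["ee_pos"];print(p)
def proj(n,X):
    c=camera_info(n);f=210/np.tan(np.radians(c["fovy"])/2);E=np.array(c["extrinsics"])
    d=E[:3,:3].T@(np.array(X)-E[:3,3])
    if n=="wrist":
        r=np.hypot(d[0],d[1]);t=np.arctan2(r,d[2]);return np.array([c["cx"]+f*t*d[0]/r,c["cy"]+f*t*d[1]/r])
    return np.array([c["cx"]+f*d[0]/d[2],c["cy"]+f*d[1]/d[2]])
print("TCP scene crop",(proj("scene",p)-[180,100])*4,"wrist",proj("wrist",p))
x=np.array([.999,.0443,0]);y=np.array([-.0443,.999,0]);e=np.array([.5476,-.079,.1])
for n,X in dict(front=e+.1*y-.018*x,rear=e+.1*y+.018*x,fl=e+.215*y-.018*x,notchR=e+.0135*y-.018*x,notchL=e+.0635*y-.018*x,notchRr=e+.0135*y+.018*x,stripRear=e+.1*y+.028*x).items():
    print(n,(proj("scene",X)-[180,100])*4,proj("wrist",X))
print(cast("scene",180+460/4,100+346/4,.098))
E
```

```text
[0.543  0.0226 0.0978]
TCP scene crop [457.4963 368.9807] wrist [280.3705 231.5429]
front [463.6649 345.8023] [277.6724 205.9148]
rear [445.9697 386.8082] [277.8456 258.3164]
fl [642.2355 389.2506] [445.0781 205.8016]
notchR [334.3316 314.3339] [147.8069 205.9934]
notchL [408.5837 332.4003] [220.2495 205.9505]
notchRr [314.4905 354.0826] [154.0735 255.7412]
stripRear [440.9336 398.4786] [277.897  271.7246]
[0.5244 0.0174 0.098 ]
```

```bash
python3 - <<'E'
from plant import grab_frame
import cv2,numpy as np
a=grab_frame("scene")[165:205,270:320]; w=cv2.imread("pics/w1.png")[190:240,250:312];t=grab_frame("top")[175:235,240:320]
f=lambda i,s:cv2.convertScaleAbs(cv2.resize(i,s,interpolation=cv2.INTER_NEAREST),alpha=1.5)
cv2.imwrite("pics/z1.png",np.hstack([f(a,(400,320)),f(t,(400,320))]))
E
```

```text
(no output)
```

View pics/z1.png

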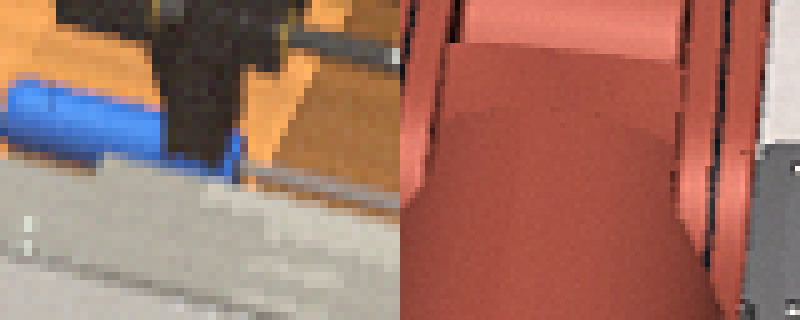

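In the zoom, the blue driver handle shows just below the finger tip at (195,165). The tip is therefore still well above the bar, perhaps 10–18 mm, whatever the nominal height says. I'll keep feeling downward in small steps and let the force decide.

```bash
python3 -m inch '[[[-1,0,0,0.0013,0],[-1,0,0,0.0026,0]]]'
```

```text
clock: 6.3
ee_pos: [0.543, 0.0226, 0.0957]
ee_rot: [0.692, 0.722, -0.0, 0.0]
contact_force: [0.3, -0.3, 0.1]
finger_gap: 0.0003
```

```bash
python3 -m inch '[[[-1,0,0,0.0013,0],[-1,0,0,0.0026,0]]]'
```

```text
clock: 6.55
ee_pos: [0.5429, 0.0226, 0.0938]
ee_rot: [0.692, 0.722, -0.0, -0.0]
contact_force: [0.3, 0.1, -0.3]
finger_gap: 0.0004
```

```bash
python3 -m inch '[[[-1,0,0,0.0013,0],[-1,0,0,0.0026,0]]]'
```

```text
clock: 6.8
ee_pos: [0.543, 0.0226, 0.0918]
ee_rot: [0.692, 0.722, -0.0, 0.0]
contact_force: [-0.8, 0.1, -0.4]
finger_gap: 0.0005
```

```bash
python3 -m inch '[[[-1,0,0,0.0013,0],[-1,0,0,0.0026,0]]]'
```

```text
clock: 7.05
ee_pos: [0.543, 0.0226, 0.0899]
ee_rot: [0.692, 0.722, -0.0, 0.0]
contact_force: [-0.6, -0.3, 0.7]
finger_gap: 0.0
```

```bash
python3 - <<'E'
from plant import grab_frame
g=grab_frame("scene")
for c in(292,294,296,298):print(c,[tuple(map(int,g[r,c])) for r in range(183,198)])
E
```

```text
292 [(28, 31, 36), (32, 36, 41), (29, 31, 37), (54, 58, 59), (93, 99, 104), (110, 119, 122), (109, 116, 119), (104, 112, 114), (108, 117, 120), (110, 115, 118), (107, 115, 120), (105, 112, 116), (108, 117, 119), (109, 117, 121), (110, 117, 121)]
294 [(32, 38, 40), (35, 35, 42), (30, 35, 40), (29, 33, 39), (80, 87, 93), (109, 116, 119), (108, 117, 120), (106, 113, 117), (109, 117, 120), (106, 115, 120), (107, 116, 120), (106, 115, 119), (109, 117, 120), (107, 114, 119), (108, 115, 120)]
296 [(30, 32, 39), (31, 30, 40), (29, 32, 37), (25, 31, 40), (22, 28, 34), (93, 100, 104), (121, 130, 133), (109, 117, 121), (107, 114, 119), (107, 115, 118), (105, 113, 117), (106, 114, 118), (110, 118, 122), (109, 118, 121), (110, 118, 121)]
298 [(42, 33, 36), (41, 31, 34), (48, 39, 38), (72, 46, 37), (105, 89, 80), (122, 125, 122), (123, 132, 135), (117, 126, 130), (104, 112, 117), (105, 113, 117), (106, 116, 119), (109, 116, 119), (105, 113, 117), (106, 114, 119), (109, 118, 122)]
```

```bash
python3 - <<'E'
from plant import grab_frame
import cv2,numpy as np
a=grab_frame("scene")[150:210,265:325]; w=grab_frame("wrist")[180:300,220:340]
f=lambda i:cv2.convertScaleAbs(cv2.resize(i,(400,400),interpolation=cv2.INTER_NEAREST),alpha=1.8,beta=15)
cv2.imwrite("pics/z2.png",np.hstack([f(a),f(w)]))
E
```

```text
(no output)
```

View pics/z2.png

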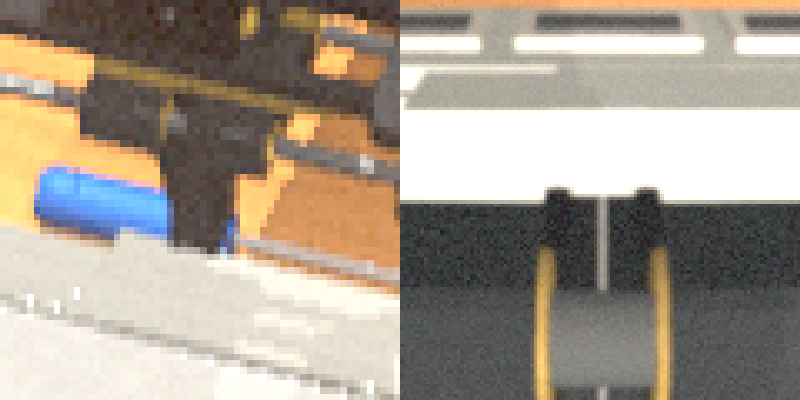

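```bash
python3 - <<'E'
from h import *
from plant import observe
np.set_printoptions(precision=4,suppress=True)
s=observe();print(s["ee_pos"],s["contact_force"],s["q"])
c=camera_info("wrist");f=210/np.tan(np.radians(c["fovy"])/2);E=np.array(c["extrinsics"]);print(E,f)
for u,v in((280.5,237),(267,237),(294,237),(280,212)):
    a=np.array([u-c["cx"],v-c["cy"]]);r=np.hypot(*a);t=r/f
    d=E[:3,:3]@np.array([*(a/r*np.sin(t)),np.cos(t)])
    print(u,v,[E[:3,3]+d*(z-E[2,3])/d[2] for z in(.09,.1,.11,.13)])
for z in(.09,.1,.11,.12):print(z,cast("scene",294.5,186.5,z))
E
```

```text
[0.5429 0.0226 0.0899] [-0.87    0.4293 -0.007 ] [-0.6534  0.2087  0.6006  1.8701 -0.1315  1.1021  1.611 ]
[[-0.0436  0.9641  0.2621  0.4715]
 [ 0.9991  0.0421  0.0112  0.0194]
 [-0.0002  0.2623 -0.965   0.2892]
 [ 0.      0.      0.      1.    ]] 325.19226210127806
280.5 237 [array([0.5467, 0.0228, 0.09  ]), array([0.5429, 0.0226, 0.1   ]), array([0.5392, 0.0225, 0.11  ]), array([0.5316, 0.0221, 0.13  ])]
267 237 [array([0.5471, 0.014 , 0.09  ]), array([0.5433, 0.0143, 0.1   ]), array([0.5395, 0.0145, 0.11  ]), array([0.5319, 0.0151, 0.13  ])]
294 237 [array([0.5463, 0.0316, 0.09  ]), array([0.5426, 0.031 , 0.1   ]), array([0.5388, 0.0304, 0.11  ]), array([0.5313, 0.0292, 0.13  ])]
280 212 [array([0.5297, 0.0218, 0.09  ]), array([0.5268, 0.0216, 0.1   ]), array([0.5239, 0.0215, 0.11  ]), array([0.518 , 0.0213, 0.13  ])]
0.09 [0.518  0.0138 0.09  ]
0.1 [0.5266 0.0168 0.1   ]
0.11 [0.5352 0.0199 0.11  ]
0.12 [0.5438 0.0229 0.12  ]
```

Both cameras place the tip about 20–25 mm above the bar top, over it and not in front of it, while the reported TCP reads 0.090. So the reported TCP height isn't the real tip height, or the real tip is shorter than stated. I'll keep descending gently.

```bash
python3 -m inch '[[[-1,0,0,0.0013,0],[-1,0,0,0.0026,0],[-1,0,0,0.004,0]]]'
```

```text
clock: 7.58
ee_pos: [0.5429, 0.0226, 0.0869]
ee_rot: [0.692, 0.722, -0.0, -0.0]
contact_force: [0.3, -0.3, 0.7]
finger_gap: 0.0003
```

```bash
python3 -m inch '[[[-1,0,0,0.0013,0],[-1,0,0,0.0026,0],[-1,0,0,0.004,0]]]'; python3 - <<'E'
from plant import grab_frame
g=grab_frame("scene")
for c in(292,294,296,298):print(c,[int(g[r,c].sum()) for r in range(180,198)])
w=grab_frame("wrist")
print([int(w[r,268].sum()) for r in range(225,245)])
E
```

```text
clock: 7.95
ee_pos: [0.543, 0.0226, 0.0839]
ee_rot: [0.692, 0.722, -0.0, -0.0]
contact_force: [0.3, -0.0, -0.9]
finger_gap: 0.0003
292 [113, 103, 104, 88, 108, 101, 123, 92, 203, 315, 347, 347, 341, 344, 340, 340, 349, 339]
294 [107, 98, 122, 112, 110, 104, 93, 98, 125, 270, 348, 345, 346, 340, 333, 341, 349, 348]
296 [100, 87, 85, 81, 103, 97, 89, 98, 76, 123, 268, 346, 342, 341, 341, 336, 346, 351]
298 [85, 94, 89, 101, 85, 94, 91, 195, 344, 384, 351, 348, 344, 341, 348, 340, 342, 342]
[466, 464, 460, 459, 466, 466, 463, 465, 454, 432, 359, 231, 106, 49, 41, 53, 39, 67, 51, 65]
```

The tip now covers pixels past the bar's front line (rows 188–190, col 294), so it is above the bar. About 13 mm remains.

```bash
python3 -m inch '[[[-1,0,0,0.0013,0],[-1,0,0,0.0026,0],[-1,0,0,0.004,0]]]'
```

```text
clock: 8.43
ee_pos: [0.543, 0.0226, 0.0809]
ee_rot: [0.691, 0.722, -0.0, 0.0]
contact_force: [-0.5, 0.8, -0.5]
finger_gap: 0.0007
```

```bash
python3 -m inch '[[[-1,0,0,0.0013,0],[-1,0,0,0.0026,0]]]'
```

```text
clock: 8.68
ee_pos: [0.543, 0.0226, 0.0789]
ee_rot: [0.692, 0.722, -0.0, 0.0]
contact_force: [-0.3, 0.3, 0.7]
finger_gap: 0.0004
```

```bash
python3 -m inch '[[[-1,0,0,0.0013,0],[-1,0,0,0.002,0]]]'
```

```text
clock: 8.93
ee_pos: [0.543, 0.0226, 0.0775]
ee_rot: [0.692, 0.722, -0.0, -0.0]
contact_force: [0.8, 0.4, -0.0]
finger_gap: 0.0005
```

```bash
python3 -m inch '[[[-1,0,0,0.0013,0],[-1,0,0,0.0013,0]]]'; python3 - <<'E'
from plant import grab_frame
g=grab_frame("scene")
for c in(292,294,296,298):print(c,[int(g[r,c].sum()) for r in range(184,198)])
E
```

```text
clock: 9.18
ee_pos: [0.5429, 0.0226, 0.0765]
ee_rot: [0.692, 0.722, -0.0, -0.0]
contact_force: [0.0, -0.4, -0.1]
finger_gap: 0.0005
292 [111, 105, 102, 97, 108, 101, 208, 318, 352, 342, 341, 346, 344, 342]
294 [97, 118, 104, 105, 106, 93, 167, 289, 358, 346, 340, 338, 350, 342]
296 [99, 103, 109, 111, 101, 88, 85, 105, 264, 353, 338, 337, 348, 340]
298 [85, 99, 86, 95, 163, 256, 328, 353, 347, 347, 341, 341, 342, 341]
```

```bash
python3 -m inch '[[[-1,0,0,0.0013,0],[-1,0,0,0.002,0]]]'
```

```text
clock: 9.48
ee_pos: [0.5429, 0.0225, 0.075]
ee_rot: [0.692, 0.722, -0.0, 0.0]
contact_force: [0.3, 0.3, 0.0]
finger_gap: 0.0006
```

```bash
python3 -m inch '[[[-1,0,0,0.0013,0],[-1,0,0,0.0013,0]]]'
```

```text
clock: 9.72
ee_pos: [0.5429, 0.0226, 0.074]
ee_rot: [0.692, 0.722, -0.0, -0.0]
contact_force: [0.1, 0.1, -0.9]
finger_gap: 0.0006
```

```bash
python3 -m inch '[[[-1,0,0,0.0013,0],[-1,0,0,0.0013,0]]]'
```

```text
clock: 9.98
ee_pos: [0.5429, 0.0226, 0.073]
ee_rot: [0.692, 0.722, -0.0, -0.0]
contact_force: [0.3, 0.4, -0.5]
finger_gap: 0.0006
```

```bash
python3 -m inch '[[[-1,0,0,0.0013,0],[-1,0,0,0.0013,0]]]'
```

```text
clock: 10.22
ee_pos: [0.5429, 0.0226, 0.0721]
ee_rot: [0.692, 0.722, -0.0, -0.0]
contact_force: [-0.1, -0.6, -0.2]
finger_gap: 0.0005
```

```bash
python3 -m inch '[[[-1,0,0,0.0013,0],[-1,0,0,0.0013,0]]]'
```

```text
clock: 10.48
ee_pos: [0.5429, 0.0226, 0.0711]
ee_rot: [0.692, 0.722, -0.0, -0.0]
contact_force: [-0.3, 0.7, 0.4]
finger_gap: 0.0006
```

```bash
python3 -m inch '[[[-1,0,0,0.0013,0],[-1,0,0,0.0013,0]]]'
```

```text
clock: 10.72
ee_pos: [0.5429, 0.0226, 0.0701]
ee_rot: [0.692, 0.722, -0.0, -0.0]
contact_force: [-0.2, -0.1, 0.1]
finger_gap: 0.0005
```

```bash
python3 -m inch '[[[-1,0,0,0.0013,0],[-1,0,0,0.0013,0]]]'; python3 - <<'E'
from plant import grab_frame
import cv2,numpy as np
g=grab_frame("scene");a=g[150:210,265:325]; w=grab_frame("wrist")[180:300,220:340]
for c in(292,294,296,298):print(c,[int(g[r,c].sum()) for r in range(184,198)])
f=lambda i:cv2.convertScaleAbs(cv2.resize(i,(400,400),interpolation=cv2.INTER_NEAREST),alpha=1.3,beta=10)
cv2.imwrite("pics/z3.png",np.hstack([f(a),f(w)]))
E
```

```text
clock: 10.98
ee_pos: [0.5429, 0.0225, 0.0691]
ee_rot: [0.692, 0.722, -0.0, -0.0]
contact_force: [-0.4, -0.0, 0.3]
finger_gap: 0.0004
292 [110, 106, 108, 97, 110, 111, 101, 93, 213, 317, 352, 343, 349, 341]
294 [105, 99, 107, 106, 105, 95, 107, 114, 162, 294, 343, 345, 348, 355]
296 [99, 114, 99, 101, 91, 106, 95, 99, 94, 113, 257, 340, 349, 349]
298 [79, 85, 107, 93, 100, 118, 161, 242, 322, 356, 352, 346, 346, 349]
```

View pics/z3.png

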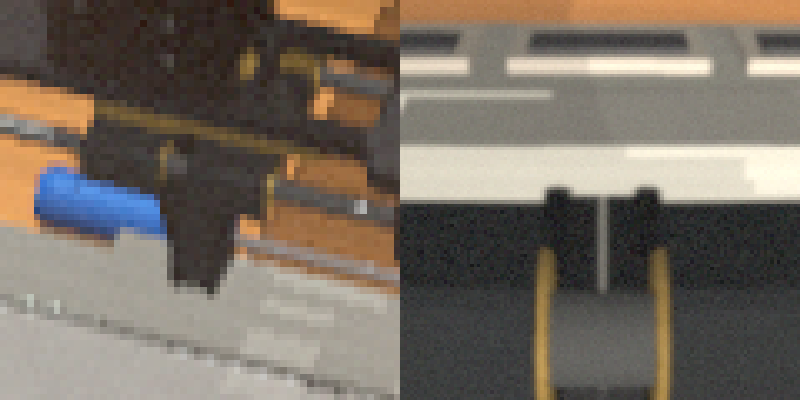

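The tip is at (195,292) in the left panel, over the bar and a few mm above it. I'll keep feeling down.

```bash
python3 -m inch '[[[-1,0,0,0.0013,0],[-1,0,0,0.0013,0]]]'
```

```text
clock: 11.32
ee_pos: [0.5429, 0.0226, 0.0681]
ee_rot: [0.692, 0.722, -0.0, -0.0]
contact_force: [0.6, -1.4, 0.2]
finger_gap: 0.0002
```

```bash
python3 -m inch '[[[-1,0,0,0.0013,0],[-1,0,0,0.0013,0]]]'
```

```text
clock: 11.58
ee_pos: [0.5429, 0.0226, 0.0671]
ee_rot: [0.692, 0.722, -0.0, -0.0]
contact_force: [-1.0, 0.6, -0.3]
finger_gap: 0.0005
```

```bash
python3 -m inch '[[[-1,0,0,0.0013,0],[-1,0,0,0.0013,0]]]'
```

```text
clock: 11.82
ee_pos: [0.5429, 0.0226, 0.0662]
ee_rot: [0.691, 0.722, -0.0, -0.0]
contact_force: [0.4, -0.4, -0.6]
finger_gap: 0.0005
```

```bash
python3 -m inch '[[[-1,0,0,0.0013,0],[-1,0,0,0.0013,0]]]'
```

```text
clock: 12.08
ee_pos: [0.5429, 0.0226, 0.0652]
ee_rot: [0.692, 0.722, -0.0, -0.0]
contact_force: [0.3, -0.6, 0.8]
finger_gap: 0.0007
```

```bash
python3 -m inch '[[[-1,0,0,0.0013,0],[-1,0,0,0.0013,0]]]'
```

```text
clock: 12.32
ee_pos: [0.5429, 0.0226, 0.0642]
ee_rot: [0.692, 0.722, -0.0, -0.0]
contact_force: [-0.6, -0.0, -0.2]
finger_gap: 0.0004
```

```bash
python3 -m inch '[[[-1,0,0,0.0013,0],[-1,0,0,0.0013,0]]]'
```

```text
clock: 12.58
ee_pos: [0.543, 0.0226, 0.0633]
ee_rot: [0.692, 0.722, -0.0, 0.0]
contact_force: [0.5, -0.0, 0.0]
finger_gap: 0.0004
```

```bash
python3 -m inch '[[[-1,0,0,0.0013,0],[-1,0,0,0.0013,0]]]'; python3 - <<'E'
from plant import grab_frame
g=grab_frame("scene")
for c in(290,292,294,296,298):print(c,[int(g[r,c].sum()) for r in range(186,200)])
E
```

```text
clock: 12.82
ee_pos: [0.543, 0.0226, 0.0633]
ee_rot: [0.692, 0.722, 0.0, -0.0]
contact_force: [-5.0, -0.4, 11.8]
finger_gap: 0.0004
290 [95, 143, 195, 190, 185, 189, 157, 153, 282, 357, 348, 335, 340, 352]
292 [99, 101, 110, 114, 109, 102, 89, 159, 290, 345, 345, 342, 335, 342]
294 [104, 110, 104, 122, 115, 116, 124, 101, 197, 319, 354, 349, 346, 341]
296 [107, 97, 109, 93, 99, 106, 100, 102, 94, 211, 316, 354, 342, 339]
298 [97, 90, 99, 82, 113, 160, 211, 268, 323, 354, 351, 349, 343, 342]
```

Contact: 11.8 N up at reported z = 0.0633, with the tip at the bar's pixel row. So the real tip sits about 37 mm behind the reported TCP. The stiffness is high, roughly 12 N/mm, so I'll ease off to a light touch.

```bash
python3 -m inch '[[[-1,0,0,-0.001,0],[-1,0,0,-0.001,0]]]'; python3 - <<'E'
from plant import observe
s=observe();print(s["contact_force"],s["moment"],s["ee_pos"])
E
```

```text
clock: 13.12
ee_pos: [0.5431, 0.0226, 0.0633]
ee_rot: [0.692, 0.722, 0.0, 0.0]
contact_force: [-0.9, -0.5, 4.3]
finger_gap: 0.0008
[-0.93543398 -0.4622985   4.25584954] [-0.0151131   0.32298834 -0.00202607] [0.54305096 0.02257907 0.06330249]
```

Light contact at 4 N. Now I'll slide along the bar towards −y (tool −x), reading force as I go.

```bash
python3 -m inch '[[[-1,-0.006,0,0,0],[-1,-0.012,0,0,0],[-1,-0.012,0,0,0]]]'
```

```text
clock: 13.5
ee_pos: [0.5437, 0.0129, 0.0633]
ee_rot: [0.692, 0.722, 0.0, 0.0]
contact_force: [0.6, 0.1, 5.3]
finger_gap: 0.0005
```

```bash
python3 -m inch '[[[-1,-0.01,0,0,0],[-1,-0.02,0,0,0],[-1,-0.027,0,0,0],[-1,-0.027,0,0,0]]]'
```

```text
clock: 14.0
ee_pos: [0.5441, -0.0081, 0.063]
ee_rot: [0.692, 0.722, -0.0, 0.0]
contact_force: [-0.2, -1.9, 2.2]
finger_gap: 0.0003
```

```bash
python3 -m inch '[[[-1,-0.007,0,0,0],[-1,-0.0133,0,0,0],[-1,-0.0133,0,0,0]]]'
```

```text
clock: 14.38
ee_pos: [0.5446, -0.0175, 0.063]
ee_rot: [0.692, 0.722, -0.0, 0.0]
contact_force: [0.7, -0.5, 1.4]
finger_gap: 0.0002
```

```bash
python3 -m inch '[[[-1,-0.007,0,0,0],[-1,-0.007,0,0,0]]]'
```

```text
clock: 14.62
ee_pos: [0.5446, -0.0225, 0.0629]
ee_rot: [0.692, 0.722, -0.0, -0.0]
contact_force: [0.3, 1.2, 0.2]
finger_gap: 0.0001
```

```bash
python3 -m inch '[[[-1,-0.007,0,0,0],[-1,-0.007,0,0,0]]]'
```

```text
clock: 14.88
ee_pos: [0.545, -0.0277, 0.0631]
ee_rot: [0.692, 0.722, -0.0, 0.0]
contact_force: [0.5, -0.6, 1.4]
finger_gap: 0.0002
```

```bash
python3 -m inch '[[[-1,0,0,0.0004,0],[-1,0,0,0.0004,0]]]'
```

```text
clock: 15.12
ee_pos: [0.5451, -0.027, 0.0628]
ee_rot: [0.691, 0.722, -0.0, -0.0]
contact_force: [-0.0, -0.3, 0.0]
finger_gap: 0.0004
```

```bash
python3 -m inch '[[[-1,-0.007,0,0,0],[-1,-0.007,0,0,0]]]'
```

```text
clock: 15.38
ee_pos: [0.5454, -0.033, 0.0629]
ee_rot: [0.692, 0.722, -0.0, 0.0]
contact_force: [-0.6, 0.5, 0.4]
finger_gap: 0.0004
```

```bash
python3 -m inch '[[[-1,-0.007,0,0,0],[-1,-0.007,0,0,0]]]'
```

```text
clock: 15.62
ee_pos: [0.5456, -0.0382, 0.0628]
ee_rot: [0.692, 0.722, -0.0, 0.0]
contact_force: [-0.2, 0.0, 0.2]
finger_gap: 0.0001
```

The force vanishes from about y = −0.027 on, even 0.5 mm below the bar-top height. That's the notch, and it matches the image. I'll centre 2 mm further and go down inside.

```bash
python3 -m inch '[[[-1,-0.0033,0,0,0],[-1,-0.0033,0,0.003,0],[-1,-0.0033,0,0.006,0],[-1,-0.0033,0,0.006,0]]]'
```

```text
clock: 16.12
ee_pos: [0.5455, -0.0399, 0.058]
ee_rot: [0.691, 0.722, -0.0, -0.0]
contact_force: [-0.0, 1.0, 0.8]
finger_gap: 0.0002
```

```bash
python3 -m inch '[[[-1,0,0,0.0027,0],[-1,0,0,0.0053,0],[-1,0,0,0.0053,0]]]'
```

```text
clock: 16.5
ee_pos: [0.5456, -0.04, 0.0541]
ee_rot: [0.692, 0.722, -0.0, -0.0]
contact_force: [0.4, -0.4, -0.4]
finger_gap: 0.0004
```

```bash
python3 -m inch '[[[-1,0,0,0.0013,0],[-1,0,0,0.0013,0]]]'
```

```text
clock: 16.75
ee_pos: [0.5457, -0.0401, 0.0533]
ee_rot: [0.692, 0.722, -0.0, -0.0]
contact_force: [0.2, -0.3, 0.0]
finger_gap: 0.0005
```

```bash
python3 -m inch '[[[-1,0,0,0.0013,0],[-1,0,0,0.0013,0]]]'
```

```text
clock: 17.0
ee_pos: [0.5457, -0.0401, 0.0523]
ee_rot: [0.692, 0.722, -0.0, -0.0]
contact_force: [-0.7, 0.4, 0.1]
finger_gap: 0.0003
```

The real tip is about 37 mm short of nominal, so the gripper body sits only about 35 mm above it. With the catch home the body would be about 14 mm above the bar, and the cover rises 20 mm behind it, so it could foul the body's rear edge. The notch is open in front, so I'll shift 13 mm towards the robot before pressing.

```bash
python3 -m inch '[[[-1,0,-0.009,0,0],[-1,0,-0.0175,0,0],[-1,0,-0.0175,0,0]]]'
```

```text
clock: 17.38
ee_pos: [0.532, -0.0406, 0.0524]
ee_rot: [0.692, 0.722, 0.0, -0.0]
contact_force: [0.2, 0.2, 0.0]
finger_gap: 0.0004
```

```bash
python3 -m inch '[[[-1,0,0,0.0013,0],[-1,0,0,0.0013,0]]]'
```

```text
clock: 17.62
ee_pos: [0.5327, -0.0406, 0.0514]
ee_rot: [0.691, 0.722, -0.0, 0.0]
contact_force: [-0.5, -0.1, -0.5]
finger_gap: 0.0005
```

```bash
python3 -m inch '[[[-1,0,0,0.0013,0],[-1,0,0,0.0013,0]]]'
```

```text
clock: 17.88
ee_pos: [0.5327, -0.0406, 0.0507]
ee_rot: [0.692, 0.722, 0.0, -0.0]
contact_force: [-1.5, -0.4, 3.8]
finger_gap: 0.0007
```

```bash
python3 -m inch '[[[-1,0,0,0.0013,0],[-1,0,0,0.0013,0]]]'
```

```text
clock: 18.12
ee_pos: [0.5327, -0.0406, 0.0497]
ee_rot: [0.692, 0.722, 0.0, 0.0]
contact_force: [-1.7, 0.3, 3.4]
finger_gap: 0.0005
```

Plate contact at 12 mm down, as expected. Pressing on.

```bash
python3 -m inch '[[[-1,0,0,0.0013,0],[-1,0,0,0.0027,0]]]'
```

```text
clock: 18.38
ee_pos: [0.5328, -0.0406, 0.0477]
ee_rot: [0.692, 0.722, 0.0, 0.0]
contact_force: [-2.7, -0.6, 6.0]
finger_gap: 0.0001
```

```bash
python3 -m inch '[[[-1,0,0,0.0013,0],[-1,0,0,0.0027,0]]]'
```

```text
clock: 18.62
ee_pos: [0.5328, -0.0406, 0.0457]
ee_rot: [0.692, 0.722, 0.0, 0.0]
contact_force: [-2.2, 1.5, 5.9]
finger_gap: 0.0006
```

```bash
python3 -m inch '[[[-1,0,0,0.0013,0],[-1,0,0,0.0027,0]]]'
```

```text
clock: 18.88
ee_pos: [0.5328, -0.0406, 0.0437]
ee_rot: [0.692, 0.722, 0.0, 0.0]
contact_force: [-2.5, -0.4, 6.3]
finger_gap: 0.0008
```

```bash
python3 -m inch '[[[-1,0,0,0.0013,0],[-1,0,0,0.0013,0]]]'
```

```text
clock: 19.12
ee_pos: [0.5327, -0.0406, 0.0426]
ee_rot: [0.691, 0.722, 0.0, 0.0]
contact_force: [-0.5, 0.5, 5.2]
finger_gap: 0.0004
```

```bash
python3 -m inch '[[[-1,0,0,0.0013,0],[-1,0,0,0.0013,0]]]'
```

```text
clock: 19.38
ee_pos: [0.5328, -0.0406, 0.0421]
ee_rot: [0.692, 0.722, 0.0, -0.0]
contact_force: [-4.7, 0.1, 10.7]
finger_gap: 0.0004
```

```bash
python3 -m inch '[[[-1,0,0,0.0007,0],[-1,0,0,0.0007,0]]]'
```

```text
clock: 19.62
ee_pos: [0.5329, -0.0406, 0.0421]
ee_rot: [0.692, 0.722, 0.0, -0.0]
contact_force: [-6.8, 1.0, 17.8]
finger_gap: 0.0005
```

Hard stop at z = 0.0421, which is 21.2 mm below the bar top, at 17.8 N: the catch is home. I'll withdraw straight up, then check.

```bash
python3 -m inch '[[[-1,0,0,-0.01,0],[-1,0,0,-0.03,0],[-1,0,0,-0.07,0],[-1,0,-0.02,-0.13,0],[-1,0.05,-0.06,-0.18,0],[-1,0.12,-0.08,-0.2,0],[-1,0.2,-0.08,-0.2,0],[-1,0.28,-0.08,-0.2,0],[-1,0.34,-0.08,-0.2,0],[-1,0.38,-0.08,-0.2,0],[-1,0.38,-0.08,-0.2,0],[-1,0.38,-0.08,-0.2,0]]]'; python3 - <<'E'
from plant import grab_frame
import cv2,numpy as np
cv2.imwrite("pics/end_s.png",cv2.resize(grab_frame("scene")[140:310,70:370],None,fx=2.6,fy=2.6,interpolation=cv2.INTER_CUBIC))
cv2.imwrite("pics/end_t.png",grab_frame("top"))
a,b=cv2.imread("pics/end_t.png"),cv2.imread("pics/top0.png")
E
```

```text
clock: 21.12
ee_pos: [0.4605, 0.2406, 0.1913]
ee_rot: [0.692, 0.722, -0.0, 0.0]
contact_force: [-0.3, 0.1, -0.3]
finger_gap: 0.0005
```

View pics/end_s.png

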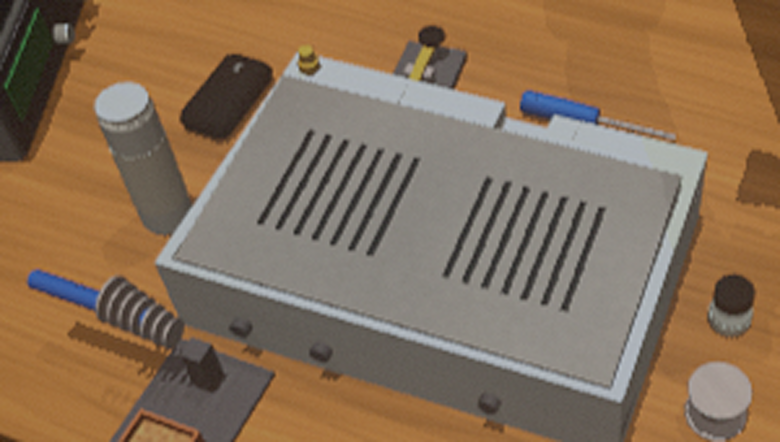

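View pics/end_t.png

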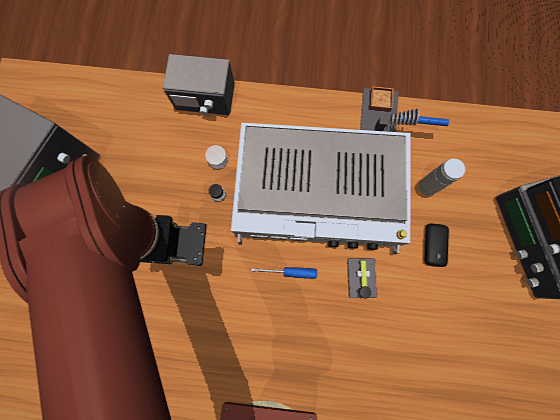

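The cover now stands ajar. In the scene crop its front edge hides the strip behind the notch at about (500–550, 125), and in the top view it overlaps the bar. The adapter, key, driver, jars, can and mouse sit where they were, and the arm is clear.

```bash
python3 -c "
from plant import manip
print(manip.hand_in())"
```

```text
the job is handed in; nothing more can be done
None
```

The catch is fully home, the cover stands ajar, and the job is handed in. The arm is clear and touching nothing.

- **Feeling for the notch:** With the fingers shut I touched the bar top on its left (+y) side and slid along it at 1–5 N. The contact force vanished at about y = −0.027, where the camera views had put the notch. The very first touch reached a brief 12 N before I eased off.
- **Pressing:** I met the plate 12 mm down and pressed it at about 6 N. It came to a hard stop 21.2 mm below the bar top, at 18 N. Fully down should be 21 mm.
- **Last checks:** After backing off, the final pictures show the cover raised at its front and the loose items where they were, judged by eye. Contact force is near zero at about 21 s on the clock, against the 51 s limit. I did not measure the cover's tilt angle from the pictures.
- **Disagreement:** The shut fingers touched the bar about 37 mm lower in reported TCP height than the tool description implies. The cameras agreed that the real tip is short, so I worked from the measured contact height. I also pressed 13 mm nearer the robot, so the rising cover would clear the gripper body.

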